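Open the stain-remover bottle in its case and hold the safety cap over it

ROBOT

A 6-joint arm with a two-finger parallel gripper is mounted at the origin on a cart in front of the work surface, level with it; the furniture and walls round the work are solid. World frame = base frame: x ahead of the robot, y to its left, z up, the work surface at z = 0. Lengths are in mm, angles in rad, forces in N, time in s.
With the tool pointing down it reaches from about 400 to 825 mm from the base axis. Payload 7 kg.
Tool frame: the origin (TCP) lies at the very end of the fingers, on their centre line; the grasp point (between the pads) lies 19 mm behind it; z points along the fingers, y is the line along which they close (so a half turn about z gives the same grasp; the last joint's range is limited). The gripper opens to 88 mm and grips with 3 to 60 N. Pads are 19 mm wide; open, the fingers measure 130 mm over their backs; the gripper's body (78 mm by 193 mm) begins 47 mm behind the grasp point.
Start: joints at [1.629, 0.359, 0.012, 0, -1.224, -0.288], TCP at [153.764, 657.23, 226.561] pointing down, gripper open.
Joint ranges: [-3.07, 3.07], [-1.43, 2.12], [-1.02, 1.25], [-3.03, 1.67], [-3.05, -0], [-3.03, 3.03]. Speed limits (rad/s): [2.39, 2.39, 3.01, 3.14, 3.14, 3.14].

INTERFACE

Orientations are given as a unit quaternion [x, y, z, w].
In Python, from plant import bot gives the robot as it stands. Calls block until the motion is done:
- bot.move_ptp(position, orientation): joint-space move of the TCP to a pose.
- bot.line_to(position, velocity=150, ori=None): straight line of the TCP; ori=None keeps the orientation; velocity is the mean speed in mm/s.
- bot.move_joints(angles): joint-space move.
- bot.move_gripper(opening, force=None): finger opening in mm; force is the grip in N (None keeps the last); returns when the fingers have stopped.
- bot.pause(seconds).
- bot.solve_ik(position, orientation): joint angles nearest the present ones, or None.
- bot.read_state(): the state.
- bot.camera(name): name is "scene" or "top"; returns the picture (480x640x3 uint8, red, green, blue); there is no depth.
- bot.get_calibration(name): a dict with "fx", "fy", "cx", "cy" (pixels), "view" (4x4, takes a point from world to camera coordinates). Camera axes: x right, y up, looking along -z (the intrinsics and any distortion apply to the point x, -y, -z); pixel columns grow to the right and rows downward; lengths in mm; the calibration is good to about 2 mm. A picture is of the moment at which its call begins. get_calibration takes no time and is no camera call.
A pose or a line that the arm cannot do raises bot.Unreachable and nothing moves.
- bot.close_job(): hands the job in; it is judged then, once.
The state is a dict: "t": time; "joint_pos": joint angles; "qvel": joint speeds; "tau": joint torques, N m; "tcp_pos": TCP position; "eef_rot": TCP orientation; "contact_force": force on the tool from outside, world axes, zero at the start; "moment": the same for the moment, N m; "width": finger opening in mm; "finger_force": force on a finger pad.
Only numpy, scipy, OpenCV 4.12 (cv2) and the standard library are available. Lean on these libraries where they do the work, as an engineer would, in place of code of your own. Each camera call takes 0.05 s, during which the arm holds its last target. There are 200 camera calls.

TASK

Please open the grey case by its lid handle until the lid rests back on its stop, then open the square stain-remover bottle inside: its safety cap has to be pressed down and, while pressed, turned anticlockwise before it comes off. Lift the cap straight up and finish still holding it in the gripper, level and still, about 10 cm above the open mouth, so that whatever clings to its underside drips back into the bottle. The bottle stays down in its pocket, the lid stays open, and the jar, tube, torch and stapler are left alone.

Things in the scene. Friction and masses are not known exactly. Their poses are not given: they have to be found in the camera images.
- case_lid (a joint): Opening angle of the case's hinged lid, rad: 0 shut, 1.75 resting on its stop, just past upright. No latch, swings freely: let go below about 1.2 it falls shut, past about 1.4 it falls on to its stop by itself. Grey painted shell, 180 mm from front to hinge, 190 mm wide, 48 mm high, 0.45 kg.
- lid_handle (a point): Middle of the level round bar (14 mm thick, sleeve 60 mm long) of the U-shaped handle on the lid's front, 45 mm out from the lid, 125 mm above the worktop when shut; moves with the lid. 38 mm are clear between bar and lid; the bar can turn between the fingers as the lid swings. Axes when shut: x towards the hinge, y along the bar, z up.
- lid_hinge (a point): Middle of the hinge line on the case's rear rim, 105 mm up; fixed. x points out of the rear, y along the hinge, z up. Here the shut handle is at x -225, z +20 mm and swings about y, up and over. The case is a fixed grey box 180 (x) by 190 mm (y). Two pockets at x -139, y +54 and -54 mm hold the bottle and the jar, either way round.
- bottle: White square bottle, 70 x 70 mm, body 82 mm high, about 0.45 kg, loose in one of the two pockets, with 2 mm play all round, which keeps it from turning. Origin at the centre of its underside, z up.
- bottle_mouth (a point): Centre of the bottle's round mouth (39 mm across, top of the neck), 102 mm above the bottle's underside, 110 mm above the worktop when seated. Axes as the bottle's.
- cap: Grey round push-and-turn safety cap on the bottle, 36 mm high, 0.05 kg. Origin at the centre of its lower edge, z up. Skirt 64 mm across, 9 mm high, with a flat shoulder; ribbed grip above it 55 mm across, 27 mm high; arrows on top. Shut, its lower edge is 11 mm below the mouth, 99 mm above the worktop and 6 mm below the case's rim.
- cap_center (a point): Centre of the cap, half-way up, 18 mm above its lower edge and 7 mm above the mouth when shut. Three hooks inside lock under lugs of the neck. Pressed down, it turns anticlockwise seen from above (not clockwise): from 0.65 to 1.4 rad of turn the hooks are free and it lifts straight off; a stop ends the turn at about 1.5 rad.
- cap_disc (a joint): Travel in m of the sprung disc inside the cap, that is how far the cap is pressed down: 0 shut and locked, at least 0.0035 to free the lock (about 11 N), 0.005 right down (13 N), -0.001 with the cap off. The spring lifts the cap again when the pressure is eased; not pressed, the cap neither turns nor comes off.
- small_jar: Round jar with a pale lid, 47 mm across, 98 mm high, loose in the other pocket; bystander. Origin at the centre of its underside.
- tube_1: Dark blue and orange tube lying on the worktop to the right, 38 x 136 x 26 mm; bystander. Origin under its centre.
- torch: Black torch lying on the worktop to the right, 37 x 114 x 32 mm; bystander. Origin under its centre.
- stapler: Teal and black stapler on the worktop to the left, 138 x 76 x 50 mm; bystander. Origin under its centre.

How it is judged:
By the outcome, as a careful person would: the job done as asked, in the order asked, and still so for the second after the job is handed in, while the arm keeps its last pose, push and grip.
It also fails if it takes over 61 s, if anything falls off the work surface, if the arm or the gripper's body presses on something with over 40 N, if the wrist force passes 120 N, or if a joint passes its speed limit or range.

## Working session

There is one attempt and no reset: what is moved stays moved. The work goes in short steps, each a Python script; the robot and the scene stay as the last script left them, time stands still between calls to the robot, and variables do not carry over. Pictures are saved under pics/ and viewed, at most 10 in all, crops included, and the job is handed in when it is done.

```bash
ls; mkdir -p pics; python3 - <<'E'
from plant import bot
import cv2,numpy as np
for n in("scene","top"):
    cv2.imwrite(f"pics/{n}0.png",bot.camera(n)[:,:,::-1]); c=bot.get_calibration(n); print(n,c)
print(bot.read_state())
E
```

```text
pics
scene {'fx': 433.25233657328715, 'fy': 433.25233657328715, 'cx': 319.8239416274147, 'cy': 236.31726175632642, 'view': array([[ 5.62874175e-01, -8.26523289e-01, -5.64935346e-03,
        -3.05983628e+02],
       [ 6.16473383e-01,  4.15254706e-01,  6.68972419e-01,
        -3.89520710e+02],
       [-5.50575363e-01, -3.80029975e-01,  7.43265758e-01,
        -1.04949921e+03],
       [ 0.00000000e+00,  0.00000000e+00,  0.00000000e+00,
         1.00000000e+00]])}
top {'fx': 571.8121352632181, 'fy': 571.8121352632181, 'cx': 325.6991485996131, 'cy': 248.14816127848874, 'view': array([[-1.60324711e-02, -9.99776132e-01, -1.38074425e-02,
         1.24047594e+01],
       [ 9.94758005e-01, -1.73437639e-02,  1.00775516e-01,
        -5.18682507e+02],
       [-1.00992428e-01, -1.21193835e-02,  9.94813374e-01,
        -1.75734288e+03],
       [ 0.00000000e+00,  0.00000000e+00,  0.00000000e+00,
         1.00000000e+00]])}
{'t': 0.1, 'joint_pos': array([ 1.62911144e+00,  3.59307881e-01,  1.11574780e-02, -2.87888194e-04,
       -1.22408827e+00, -2.88135618e-01]), 'qvel': array([-0.0006322 , -0.00309182,  0.0018973 ,  0.00188907,  0.00028779,
       -0.00129231]), 'tau': array([-1.81631367e-03, -5.84157908e+01,  2.93753582e+01,  7.01550096e+00,
        1.01966097e-02, -6.09432027e-05]), 'tcp_pos': array([153.67722221, 656.83395328, 225.72791132]), 'eef_rot': array([ 9.93399190e-01, -1.14706190e-01, -9.01634350e-06,  7.33708218e-04]), 'contact_force': array([ 0.02693631,  0.14078662, -0.26446237]), 'moment': array([-0.04415117,  0.03764858, -0.04194201]), 'finger_force': 0.0, 'width': 87.79160499370025}
```

View pics/scene0.png

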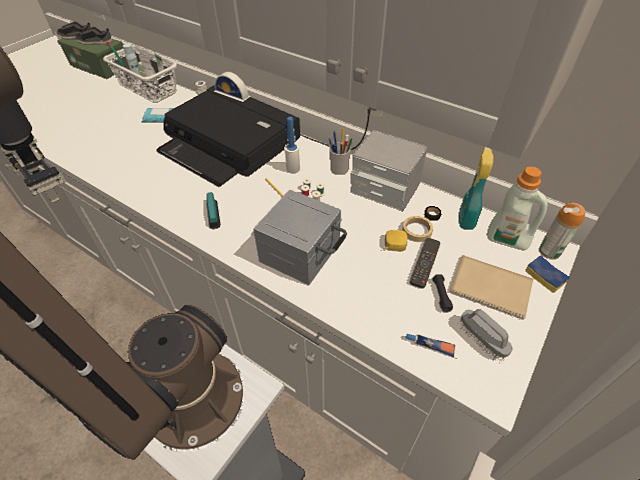

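View pics/top0.png

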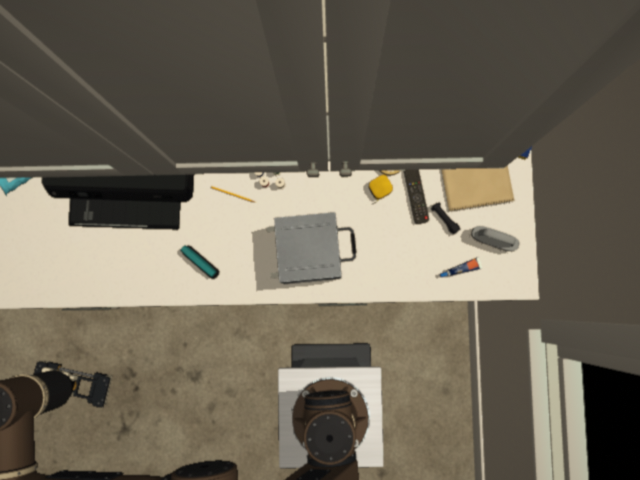

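The handle points to the robot's right (top view, about px 352,243) and the hinge is on the left. I'll enlarge both views.

```bash
python3 - <<'E'
import cv2,numpy as np
a=cv2.imread("pics/top0.png")[200:295,260:370];b=cv2.imread("pics/scene0.png")[180:290,245:360]
a=cv2.resize(a,(440*1,380),interpolation=cv2.INTER_CUBIC);b=cv2.resize(b,None,fx=5,fy=5,interpolation=cv2.INTER_CUBIC)
cv2.imwrite("pics/c1.png",cv2.resize(a,None,fx=1.5,fy=1.5));cv2.imwrite("pics/c2.png",b)
E
```

```text
(no output)
```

View pics/c1.png

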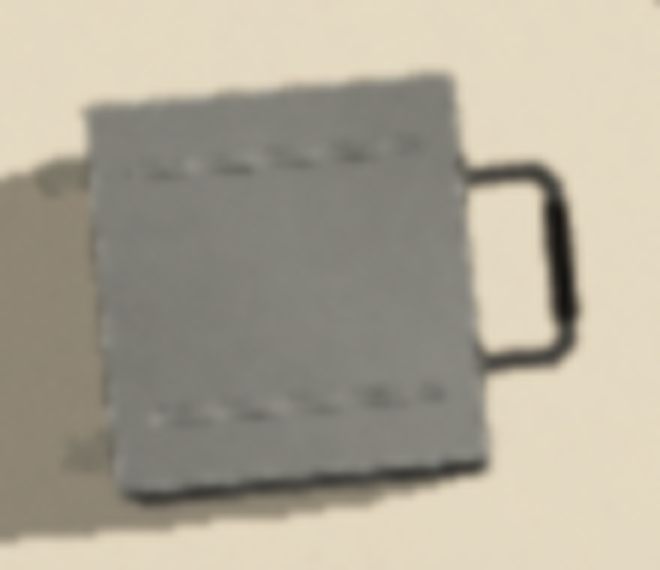

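View pics/c2.png

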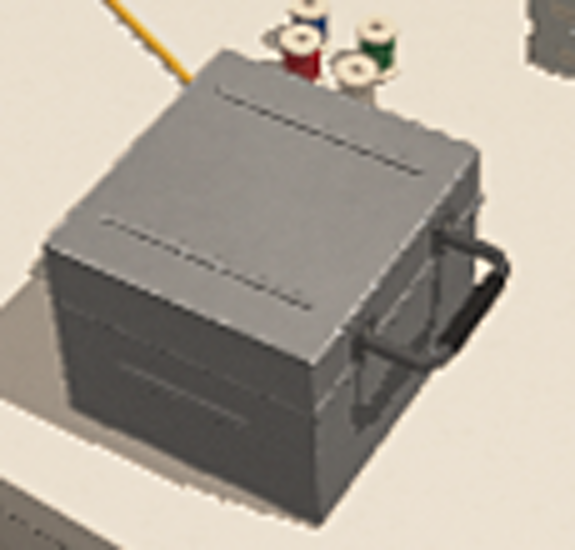

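```bash
cat >h.py <<'E'
from plant import bot
import numpy as np,cv2
from scipy.spatial.transform import Rotation as R
from scipy.optimize import least_squares
def proj(n,P):
    c=bot.get_calibration(n);V=c["view"];p=np.atleast_2d(P)@V[:3,:3].T+V[:3,3]
    return np.c_[c["cx"]+c["fx"]*p[:,0]/-p[:,2],c["cy"]-c["fy"]*p[:,1]/-p[:,2]]
E
python3 - <<'E'
from h import *
L=np.array([[0,95,48],[-180,95,48],[-180,-95,48],[0,-95,48],[-225,0,20]])
# hinge at left: hinge x = world +y, hinge y = world -x
t=np.array([[122,487],[487,463],[452,76],[90,106],[560,260]])
t=(t+.5)/6-.5+[260,200]
s=(np.array([[47,245],[315,365],[480,152],[225,50],[475,305]])+.5)/5-.5+[245,180]
def W(q,L):
    c,S=np.cos(q[2]),np.sin(q[2]);return np.c_[q[0]+c*L[:,0]-S*L[:,1],q[1]+S*L[:,0]+c*L[:,1],105+L[:,2]]
for use in("top","scene","both"):
    def f(q):
        r=[]
        if use!="scene": r.append(proj("top",W(q,L))-t)
        if use!="top": r.append(proj("scene",W(q,L))-s)
        return np.array(r).ravel()
    o=least_squares(f,[500,150,1.57]);print(use,o.x,np.round(o.fun.reshape(-1,2),1).tolist())
print(W(o.x,np.array([[-225,0,20],[-139,54,5],[-139,-54,5]])))
E
```

```text
top [505.69132295 144.97408394   1.64003884] [[-0.9, 1.0], [0.5, -0.3], [0.6, -0.8], [-0.6, -0.5], [0.5, 0.5]]
scene [505.31211364 142.89400855   1.65345804] [[-1.1, -0.2], [0.7, -0.0], [0.8, -1.1], [-0.5, -0.9], [0.0, 1.7]]
both [505.64413299 143.93548164   1.64602062] [[-0.4, 1.0], [1.0, -0.7], [0.7, -1.1], [-0.4, -0.4], [0.9, 0.1], [-1.5, -0.5], [-0.0, -0.0], [0.6, -0.9], [-0.5, -1.0], [-0.5, 1.8]]
[[522.55363971 -80.42821548 125.        ]
 [462.24316317   1.27029381 110.        ]
 [569.93773778   9.38685703 110.        ]]
```

Both cameras agree within 2 mm, and the reach and sizes are plausible. Next I check IK for both wrist options, then move and grasp the handle.

```bash
cat >>h.py <<'E'
H=np.array([505.6,144,105.]);YAW=1.646
hx=np.array([np.cos(YAW),np.sin(YAW),0]);hy=np.array([-hx[1],hx[0],0]);hz=np.array([0,0,1.])
def quat(a):  # tool down, tool y at heading a
    y=np.array([np.cos(a),np.sin(a),0]);z=-hz
    return R.from_matrix(np.c_[np.cross(y,z),y,z]).as_quat()
def handle(th):
    r=np.hypot(225,20);a=np.arctan2(20,225)+th
    return H+hx*-r*np.cos(a)+hz*r*np.sin(a)
def st():
    s=bot.read_state();print(round(s["t"],2),s["tcp_pos"].round(1),"F",s["contact_force"].round(1),"M",s["moment"].round(2),"w",round(s["width"],1),"ff",round(s["finger_force"],1));return s
E
python3 - <<'E'
from h import *
for k in(0,np.pi):
    for p in(handle(0)+hz*80,handle(0)-hz*19,handle(.9)-hz*19,handle(1.72)-hz*19): 
        q=bot.solve_ik(p,quat(YAW+k));print(k,p.round(),None if q is None else np.round(q,2))
E
```

```text
0 [523. -80. 205.] [ 0.22  0.13 -0.34  0.   -1.1  -1.71]
0 [523. -80. 106.] [ 0.22  0.23 -0.47  0.   -0.87 -1.71]
0 [515.  20. 275.] [ 0.42  0.06 -0.26  0.   -1.25 -1.92]
0 [502. 197. 306.] [ 0.74  0.09 -0.16  0.   -1.32 -2.23]
3.141592653589793 [523. -80. 205.] [ 0.22  0.13 -0.34  0.   -1.1   1.43]
3.141592653589793 [523. -80. 106.] [ 0.22  0.23 -0.47  0.   -0.87  1.43]
3.141592653589793 [515.  20. 275.] [ 0.42  0.06 -0.26  0.   -1.25  1.23]
3.141592653589793 [502. 197. 306.] [ 0.74  0.09 -0.16  0.   -1.32  0.91]
```

```bash
python3 - <<'E'
from h import *
q=quat(YAW+np.pi)
bot.move_ptp(handle(0)+hz*75,q);st()
bot.move_gripper(30,25)
bot.line_to(handle(0)-hz*19,120);st()
cv2.imwrite("pics/s1.png",cv2.resize(bot.camera("scene")[170:300,240:370,::-1],None,fx=4,fy=4,interpolation=cv2.INTER_CUBIC))
E
```

```text
3.0 [522.7 -79.8 200. ] F [0.2 0.5 0.5] M [ 0.   -0.    0.03] w 87.6 ff 0.0
5.01 [523.1 -80.3 106.6] F [-0.4 -0.7  0.7] M [-0.06 -0.04 -0.01] w 30.0 ff 0.0
```

View pics/s1.png

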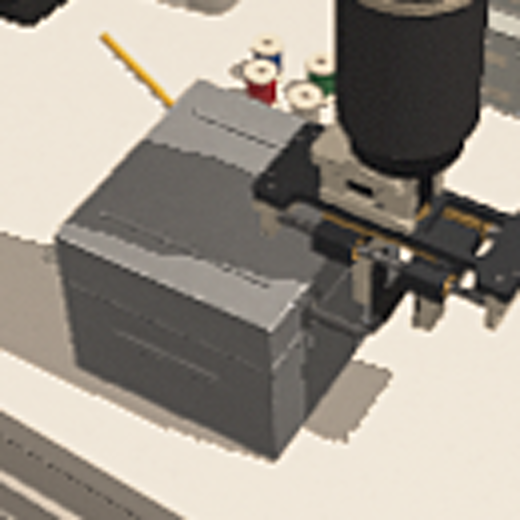

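The fingers straddle the bar, with no contact force. I'll close and swing the lid.

```bash
python3 - <<'E'
from h import *
bot.move_gripper(8,25);s=st()
if abs(s["width"]-14)<3:
    o=s["tcp_pos"]-(handle(0)-hz*19); o[2]=0
    n=12
    for i,th in enumerate(np.linspace(0,1.72,n+1)[1:]):
        bot.line_to(handle(th)-hz*19,150)
        s=bot.read_state();print(round(th,2),s["contact_force"].round(0),round(s["width"],1))
        if np.linalg.norm(s["contact_force"])>40 or s["width"]<11: print("stop");break
    st()
E
```

```text
5.49 [522.7 -78.4 106.5] F [-3.4 12.4  4.6] M [4.67 1.18 0.03] w 13.2 ff 25.0
0.14 [ 0. 10. -5.] 13.1
0.29 [ 2.  9. -6.] 13.1
0.43 [ 1.  6. -6.] 13.3
0.57 [ 3.  4. -5.] 12.9
0.72 [ 3.  0. -4.] 13.2
0.86 [ 2. -4.  5.] 13.3
1.0 [ 2. -4.  6.] 13.3
1.15 [ 1. -3.  8.] 13.1
1.29 [ 2. -2.  9.] 13.1
1.43 [ 1. -0.  6.] 13.2
1.58 [4. 0. 4.] 13.2
1.72 [5. 1. 2.] 13.0
9.89 [502.1 197.6 305.1] F [4.7 0.7 1.9] M [ 0.23 -1.8   0.03] w 13.0 ff 25.0
```

```bash
python3 - <<'E'
from h import *
q=quat(YAW+np.pi)
bot.move_gripper(44);bot.line_to(handle(1.72)+hz*45,150);st()
bot.line_to(np.array([440,-150,368.]),250);bot.move_gripper(86);st()
T=bot.camera("top")[:,:,::-1];S=bot.camera("scene")[:,:,::-1]
a=cv2.resize(T[195:295,250:370],(780,650)[:2],interpolation=cv2.INTER_CUBIC)[:590]
cv2.imwrite("pics/t2.png",a)
b=cv2.resize(S[150:270,240:370],None,fx=4.5,fy=4.5,interpolation=cv2.INTER_CUBIC);cv2.imwrite("pics/s2.png",b)
E
```

```text
11.21 [501.3 197.1 369. ] F [ 0.3 -0.  -0.1] M [ 0.    0.   -0.03] w 43.9 ff 0.0
13.64 [ 440. -150.  368.] F [0.4 0.5 0.5] M [-0.01  0.04 -0.01] w 86.3 ff 0.0
```

View pics/t2.png

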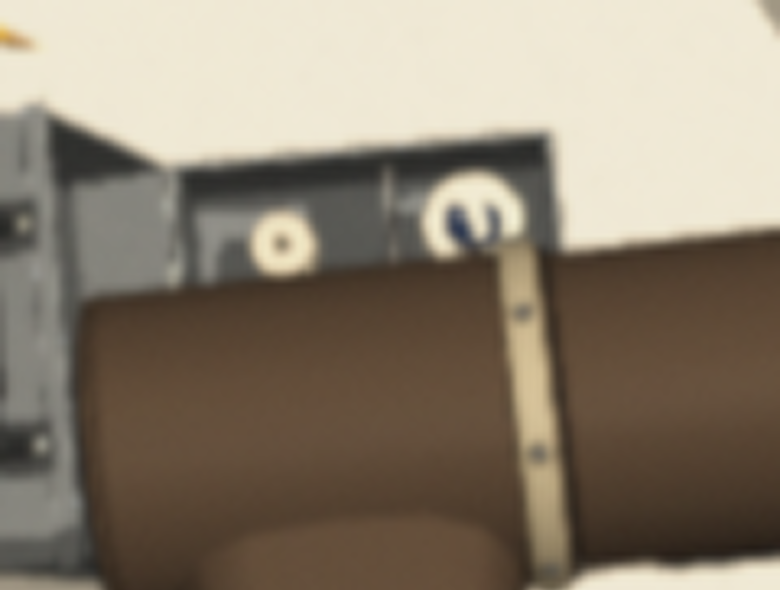

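View pics/s2.png

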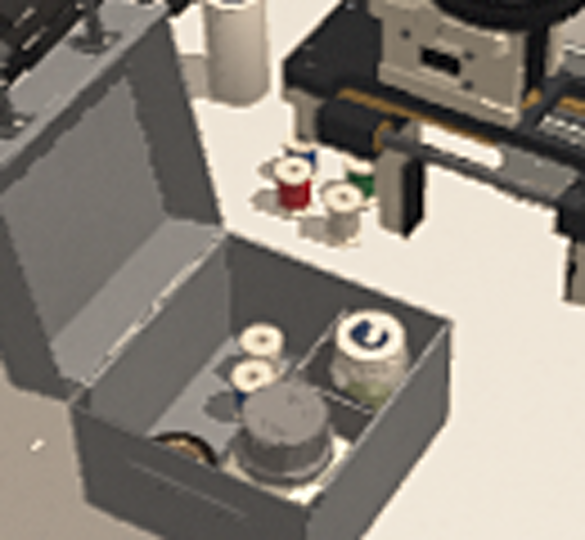

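The lid rests open. The bottle's grey cap is in the pocket nearer the robot, with its top centre at scene px ≈ (303.2, 239.6). I'll check that against the prediction (z = 135).

```bash
python3 - <<'E'
from h import *
c=H-139*hx+54*hy; c[2]=135
px=(np.array([287,406])+.5)/4.5-.5+[240,150]
o=least_squares(lambda p:(proj("scene",[[p[0],p[1],135.]])-px).ravel(),c[:2]);print(c,proj("scene",c),px,o.x)
for d in(-.5,.55):
  for z in(114,230): print(np.round(bot.solve_ik(np.r_[c[:2],z],quat(YAW+np.pi+d)),2))
E
```

```text
[462.19608913   1.33570692 135.        ] [[302.66423158 241.25489742]] [303.38888889 239.83333333] [467.60859287   2.74630815]
[ 0.43  0.12 -0.6   0.   -0.86  0.72]
[ 0.43 -0.   -0.43  0.   -1.14  0.72]
[ 0.43  0.12 -0.6   0.   -0.86  1.77]
[ 0.43 -0.   -0.43  0.   -1.14  1.77]
```

Off by 1.5 px, so a clear top view is worthwhile. I'll swing the arm to the right first.

```bash
python3 - <<'E'
from h import *
j=np.array(bot.read_state()["joint_pos"]);print(j.round(2));j[0]-=.75;bot.move_joints(j);st()
T=bot.camera("top")[:,:,::-1]
cv2.imwrite("pics/t3.png",cv2.resize(T[205:290,260:360],None,fx=7,fy=7,interpolation=cv2.INTER_CUBIC)[:595])
c=H-139*hx+54*hy; c[2]=135;print((proj("top",c)-[260,205]+.5)*7-.5)
E
```

```text
[ 0.1  -0.06 -0.18  0.   -1.46  1.55]
15.03 [ 220.2 -409.4  368. ] F [-0.  -0.9 -0.2] M [ 0.05 -0.03 -0.04] w 86.2 ff 0.0
[[467.19748605 413.69646761]]
```

View pics/t3.png

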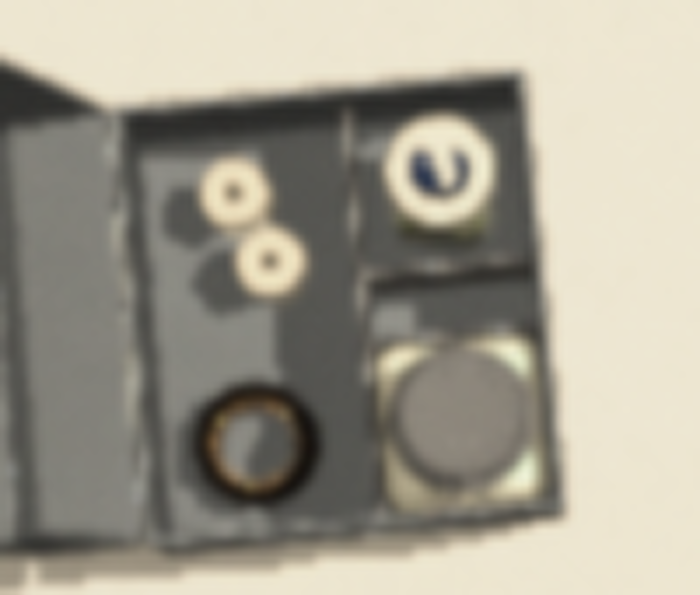

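Cap centre in the top view is crop px (461, 413) → about (462.5, 3.9). Blended with the scene view I use (464, 3.5). Now approach, grip above rim level and press.

```bash
python3 - <<'E'
from h import *
q=quat(YAW+np.pi-.5);C=np.array([464,3.5,0])
bot.move_ptp(C+hz*210,q);st()
bot.line_to(C+hz*114,100);s=st()
if abs(s["contact_force"][2])<5:
    bot.move_gripper(40,20);st()
    bot.move_gripper(40,60);s=st()
    if 50<s["width"]<58:
        for d in(2,4,5,6,7,8):
            bot.line_to(C+hz*(114-d),20);s=st()
            if s["contact_force"][2]>22: break
E
```

```text
16.91 [464.1   3.  210.3] F [ 0.5 -0.1  0. ] M [-0.03 -0.02  0.01] w 86.0 ff 0.0
18.02 [464.4   3.6 114.5] F [-0.6 -0.1 -0.1] M [ 0.01 -0.01  0.03] w 85.4 ff 0.0
18.63 [464.2   3.7 114.1] F [0.3 1.3 1.5] M [0.59 0.1  0.02] w 54.7 ff 20.0
18.85 [464.2   3.7 114.1] F [-0.3  1.4  2. ] M [ 0.75  0.21 -0.04] w 54.0 ff 60.0
19.1 [464.3   3.6 112.4] F [-1.3  2.7  6.3] M [0.77 0.75 0.02] w 54.6 ff 60.0
19.35 [464.4   3.6 110.6] F [-3.2  1.7  9.1] M [0.85 1.17 0.02] w 54.1 ff 60.0
19.6 [464.3   3.6 109.7] F [-3.1  1.6 10.8] M [ 0.84  1.27 -0.  ] w 54.3 ff 60.0
19.85 [464.4   3.6 108.9] F [-3.9  2.7 10.9] M [ 0.85  1.43 -0.03] w 54.7 ff 60.0
20.1 [464.5   3.6 108.4] F [-5.5  1.8 16.5] M [1.03 2.09 0.03] w 54.0 ff 60.0
20.35 [464.7   3.6 108.1] F [-8.7  3.7 25.7] M [ 1.05  3.33 -0.01] w 53.9 ff 60.0
```

Well centred and fully pressed (13 N passed, then hard stop). Now turn.

```bash
python3 - <<'E'
from h import *
C=np.array([464,3.5,106.7])
j0=np.array(bot.solve_ik(C,quat(YAW+np.pi-.5)))
for a in np.arange(.15,1.051,.15):
    j=j0.copy();j[5]+=a;bot.move_joints(j);s=bot.read_state()
    print(round(a,2),end=" ");st()
    if abs(s["moment"][2])>4 or np.linalg.norm(s["contact_force"])>60: print("stop");break
E
```

```text
0.15 20.62 [465.6   3.6 108.4] F [-0.8  0.4 14.9] M [-0.12  0.61  0.1 ] w 54.2 ff 60.0
0.3 20.88 [465.4   3.5 108.4] F [-3.7  0.5 15.6] M [ 0.07  0.99 -0.02] w 54.0 ff 60.0
0.45 21.15 [465.5   3.8 108.4] F [-3.3  2.5 15.5] M [0.65 1.14 0.01] w 54.4 ff 60.0
0.6 21.42 [465.5   3.9 108.4] F [-3.   2.7 15.5] M [0.93 1.21 0.02] w 54.2 ff 60.0
0.75 21.68 [465.5   4.  108.4] F [-2.7  3.1 15.3] M [1.12 1.23 0.13] w 54.1 ff 60.0
0.9 21.95 [465.5   3.9 108.4] F [-3.2  2.  15.3] M [0.82 1.24 0.02] w 54.3 ff 60.0
1.05 22.22 [465.4   3.9 108.3] F [-2.9  2.2 14.9] M [0.78 1.3  0.09] w 53.9 ff 60.0
```

```bash
python3 - <<'E'
from h import *
C=np.array([464.8,3.7,0])
for z in(114,118,122,128):
    bot.line_to(C+hz*z,40);bot.pause(.15);s=st()
    if s["contact_force"][2]<-4: print("heavy");break
else:
    bot.line_to(C+hz*217,50);bot.pause(.4);s=st();print(R.from_quat(s["eef_rot"]).as_matrix()[:,2].round(4))
S=bot.camera("scene")[:,:,::-1];cv2.imwrite("pics/s4.png",cv2.resize(S[120:280,220:390],None,fx=3.5,fy=3.5,interpolation=cv2.INTER_CUBIC))
E
```

```text
22.7 [465.1   3.8 114.1] F [-0.1  0.8  6.3] M [ 0.45  0.1  -0.01] w 54.0 ff 60.0
23.1 [464.4   3.5 117.6] F [ 0.4  0.1 -1. ] M [-0.02 -0.06  0.04] w 54.2 ff 60.0
23.5 [464.7   3.7 122. ] F [-0.9  0.6 -0.2] M [-0.09 -0.04 -0.04] w 54.1 ff 60.0
23.95 [464.8   3.7 128. ] F [-0.3  0.3 -0.8] M [-0.06 -0.03 -0.02] w 54.3 ff 60.0
26.28 [464.8   3.7 217. ] F [ 0.3 -0.3 -0.9] M [-0.12 -0.13 -0.02] w 54.3 ff 60.0
[-0. -0. -1.]
```

View pics/s4.png

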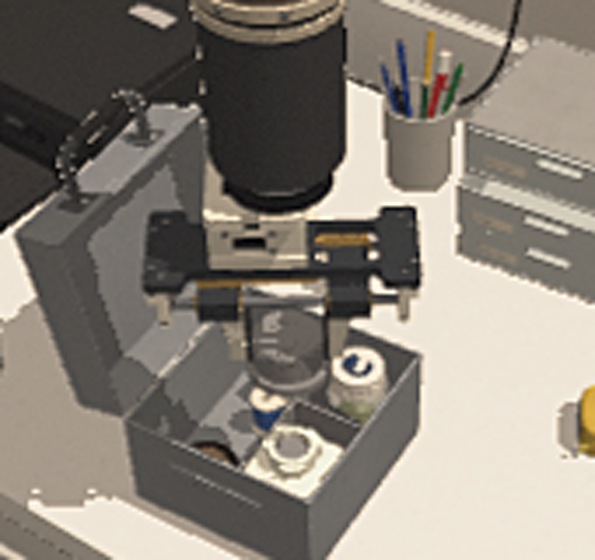

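The cap is held level, the open mouth is visible below it (crop px 290,450), the bottle is seated and the lid is open. Handing in.

```bash
python3 -c "
from h import *
st();print(bot.close_job())"
```

```text
26.33 [464.8   3.7 217. ] F [-0.3  0.4  0. ] M [-0.09 -0.05 -0.07] w 54.4 ff 60.0
the job is handed in; nothing more can be done
None
```

The job is handed in after about 26 s: the lid rests open, the bottle is in its pocket with its mouth open, and the gripper holds the cap level and still about 10 cm above it; I never touched the jar, tube, torch or stapler.

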